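# Load the mast tube and run the mounting board out to the gauge

### The job

Lay the steel tube into the two black saddles on the plywood mounting board, level and centred across both, and let go of it. Then slide the board along its stand, out past the end where the gauge stands, until its blue-edged front is level with the red line on the gauge. The loaded board is front-heavy there and would tip, so hold it by (or down at) its orange grip block, flat on the stand, and finish while still holding it, leaving everything else on the table alone.

Things in the scene. Friction and masses are not known exactly. Their poses are not given: they have to be found in the camera images.
- board: Loose plywood mounting board, 300 long (y) x 80 wide (x) x 10 mm thick, about 0.4 kg, lying on the stand between guide strips with 2.5 mm play each side. Origin: centre of its underside; z up; +y to its front (blue-edged) end. On it: two black V saddles and, at the tail, an orange grip block. Loaded, its centre of mass lies 30 to 50 mm ahead of its origin.
- board_front (a point): Middle of the board's front end edge, on its top face (150 mm ahead of the board's origin, 10 mm above its underside). Axes as the board's.
- nest (a point): Where the tube's centre must come to lie, its axis along the board's y: midway between the two V saddles (centred 40 mm before and behind this point along y, each 44 wide (x), 16 mm thick (y)), 80 mm ahead of the board's origin, 38 mm above its top face; the saddles' tops are about 1 mm higher. Axes as the board's.
- grip_top (a point): Centre of the top of the orange grip block, which is 30 wide (x), 20 long (y) and stands 40 mm up from the board's top face, 125 mm behind the board's origin. Axes as the board's.
- tube: Loose steel tube, 22 mm diameter, 160 mm long, about 0.35 kg, with a 30 mm yellow band round its middle. Origin: its centre; its y axis runs along the tube (either way round is the same). It starts lying level in the grey cradle, its axis 38 mm above the table.
- cradle: Fixed grey plastic cradle, 150 x 50 mm: two V saddles 16 mm thick and 44 mm wide, at 55 mm either side of its middle along its y, on a 6 mm thick base; tops 39 mm above the table. Origin: centre of its underside.
- stand: Fixed aluminium slide stand; its bed is 260 long (y) x 100 mm wide (x), top face 80 mm above the table, with black guide strips along both long sides, 5 mm above the bed. Origin: centre of its underside; the board slides along its y, outward is +y.
- stand_edge (a point): Middle of the top edge of the stand's outward (+y) end, 130 mm from the stand's middle, 80 mm above the table. Axes as the stand's.
- gauge_mark (a point): Inner end of the red line on top of the fixed gauge (dark post, white 22 mm wide arm, top 90 mm above the table, level with the board's top face), on the +x side of the board's path, 8 mm clear of it, 140 to 175 mm beyond the stand's end. Axes parallel to the stand's: the board's front must come to the same y along them.
- driver: Bystander: loose black power supply box, 75 x 120 x 34 mm. Origin: centre of its underside.
- tape: Bystander: loose grey roll, 96 mm across, 25 mm high, lying flat. Origin: centre of its underside.
- screwdriver: Bystander: loose screwdriver lying on the table.
- wrench: Bystander: loose wrench lying on the table.
- jar: Bystander: loose jar with a red cap, 60 mm across, 70 mm high. Origin: centre of its underside.
- spare: Bystander: loose spare black saddle, 44 x 16 mm, 39 mm high. Origin: centre of its underside.
There are look-alikes about, which are no part of the job. Of the things shaped like the tube, the steel one is meant.

How it is judged (in metres and radians):
On the way:
1. the tube lies seated, level and centred in both saddles and is let go, before the board is run out (x of tube in the frame of nest between -0.004 and 0.004 m and y of tube in the frame of nest between -0.02 and 0.02 m and z of tube in the frame of nest between -0.004 and 0.004 m and angle between the y axis of tube and the y axis of board, either way round below 0.06 rad and contact force between the fingers and tube below 0.2 N and linear speed of tube below 0.03 m/s and y of board_front in the frame of stand_edge below 0.06 m), for 0.2 s.
At the end, for the whole second after the job is handed in: Board front within 5 mm of the red line along the stand, board flat on the bed (5 mm, 0.04 rad) and straight (0.06 rad), tube seated in both saddles (4 mm, 20 mm along, 0.06 rad) and not touched, all still, fingers bearing on the board and board on the stand (each over 0.5 N) (y of board_front in the frame of gauge_mark between -0.005 and 0.005 m and x of tube in the frame of nest between -0.004 and 0.004 m and y of tube in the frame of nest between -0.02 and 0.02 m and z of tube in the frame of nest between -0.004 and 0.004 m and angle between the y axis of tube and the y axis of board, either way round below 0.06 rad and z of board in the frame of stand_edge between -0.005 and 0.005 m and x of board in the frame of stand_edge between -0.01 and 0.01 m and angle between board's own z axis and vertical below 0.04 rad and angle between the y axis of board and the y axis of stand, either way round below 0.06 rad and linear speed of each of board, tube below 0.02 m/s and contact force between the fingers and board above 0.5 N and contact force between board and stand above 0.5 N and contact force between the fingers and tube below 0.2 N); the arm keeps its last pose, push and grip.
It fails at once if the board tips by more than 0.2 rad (angle between board's own z axis and vertical above 0.2 rad).
It fails at once if another thing on the table is shifted by more than 30 mm (distance of any of driver, tape, screwdriver, wrench, jar, spare from where it was at the start of the episode above 0.03 m).
It also fails if it takes over 58 s, if anything falls off the work surface, if the arm or the gripper's body presses on something with over 40 N, if the wrist force passes 120 N, or if a joint passes its speed limit or range.

### The arm

A 6-joint arm with a two-finger parallel gripper is mounted at the origin on the work surface. World frame = base frame: x ahead of the robot, y to its left, z up, the work surface at z = 0. Lengths are in m, angles in degrees, forces in N, time in s.
With the tool pointing down it reaches from about 0.375 to 0.9 m from the base axis. Payload 3.1 kg.
Tool frame: the origin (TCP) lies on the centre line of the jaws, within the pads' length; the fingertips stand 25 mm ahead of it and the grasp point (between the pads) lies 6 mm ahead of it; z points along the fingers, y is the line along which they close (so a half turn about z gives the same grasp; the last joint's range is limited). The gripper opens to 87 mm and grips with 3 to 60 N. Pads are 19 mm wide; open, the fingers measure 117 mm over their backs; the gripper's body (75 mm by 190 mm) begins 51 mm behind the grasp point.
Start: joints at [58.929, 30.224, 82.088, -0, 67.689, -10.227], TCP at [0.222, 0.584, 0.215] pointing down, gripper open.
Joint ranges: [-176.69, 176.69], [-43.24, 126.21], [12.49, 139.97], [-82, 262], [0, 151.66], [-163.58, 163.58]. Speed limits (degrees/s): [159.86, 159.86, 180, 180, 180, 180].

### API

Orientations are given as a 3x3 rotation matrix whose columns are the frame's x, y, z axes.
In Python, from rig import bot, cams, models gives the robot as it stands. The module is installed in compiled form; this text tells all that it offers.
- The arm moves only by the shell command python3 -m handwheel 'ROWS' [OPENING]. ROWS is JSON, a list of rows, each a list of 6 numbers: the shift along the world's x, y, z each as a share of 1 m, from -1 to 1, then the turn, a rotation vector about the world's x, y, z each as a share of 2 rad, from -1 to 1. In form: [[dx, dy, dz, wx, wy, wz], ...]. A call has exactly 8 rows; each row is the pose to reach, as a shift and turn from the pose commanded when the call began; what a row does not reach only later rows make up. A row lasts 1/12 s, in which the tool goes at most 41.7 mm and 7.16 degrees, less where a joint would pass 70% of its speed; a pose out of reach is approached as far as the arm can. A call with a number of a shift or a turn outside -1 to 1 is refused whole. A call with a gripper value outside its range is refused whole. OPENING is the opening, from -1 (shut) to 1 (fully open), so that 0 is half open, set as the call begins (- or left out, the last holds). The fingers move at their own pace and stop on an object; the grip force is fixed at half the most. Time passes only in rows, so rows that repeat a pose let the fingers close, or fill a call up. It gives the time, the measured TCP pose, the force, the opening and the grip force at its end, in the units of the state.
- bot.read_state(): the state, without advancing time (a new reading comes with each control period).
- cams.capture(name): name is "side" or "top" or "wrist"; returns (picture, depth): 400x640x3 uint8, blue, green, red; 400x640 float32, m along the optical axis (not along the pixel's ray), 0 where there is no reading.
- cams.calibration(name): a dict with "mtx" (3x3 intrinsics, pixels), "dist_coeffs" ([k1, k2, p1, p2, k3] as OpenCV has them; the pictures are not rectified), "R" (3x3) and "t" (3): a world point X has camera coordinates R X + t; the wrist camera has in their place "tool_from_camera" (4x4, takes a point from camera to tool coordinates, whose origin is the TCP and whose axes are the flange's). Camera axes: x right, y down, z forward; pixel columns grow to the right and rows downward; lengths in m; the calibration is good to about 2 mm. A picture is of the moment at which its call begins: read the wrist's pose just before it. calibration takes no time and is no camera call.
- bot.hand_in(): hands the job in; it is judged then, once.
Trained networks look in the newest picture that a camera, given by its name, has taken for a name from the list of things; names that differ only in an ending like _2 or _b are one class to them, and where a whole thing is asked for, a point or a joint stands for the part that bears it (a point fixed in the world has none). Each returns a list of dicts, best first, with "conf" (0 to 1); they miss things now and then, are a little off and sometimes report something else, mostly with a low value. They report only what shows in the picture. A call takes as long as a camera call. They do not tell look-alikes from the thing itself.
- models.spot_in(query, camera): "position" ([column, row] in pixels, amid what is visible of it).
- models.tip_of(query, camera): "position" ([column, row] in pixels: a listed point, or the origin of a listed thing).
The state is a dict: "time_s": time; "joint_positions": joint angles; "qvel": joint speeds; "tau": joint torques, N m; "position": TCP position; "tcp_rot": TCP orientation; "force": force on the tool from outside, world axes, zero at the start; "moment": the same for the moment, N m; "opening": opening from 0.0 (shut) to 1.0 (fully open); "grasp_force": force on a finger pad.
Only numpy, scipy, OpenCV 4.12 (cv2) and the standard library are available. Lean on these libraries where they do the work, as an engineer would, in place of code of your own. Each camera call takes 0.05 s, during which the arm holds its last target. There are 200 camera calls.

## Working session

There is one attempt and no reset: what is moved stays moved. The work goes in short steps, Python scripts to look and compute and a shell command to move; the robot and the scene stay as the last step left them, time stands still between calls to the robot, and variables do not carry over. Pictures are saved under pics/ and viewed, at most 10 in all, crops included, and the job is handed in when it is done.

```bash
mkdir -p pics
cat > h.py <<'E'
import numpy as np, cv2
from rig import bot, cams, models
def ray(name,uv,st=None):
    c=cams.calibration(name)
    n=cv2.undistortPoints(np.array([[uv]],float),np.array(c["mtx"]),np.array(c["dist_coeffs"])).ravel()
    d=np.array([n[0],n[1],1.])
    if "R" in c:
        R=np.array(c["R"]);t=np.array(c["t"]); return -R.T@t, R.T@d
    T=np.array(c["tool_from_camera"]);st=st or bot.read_state();Q=np.array(st["tcp_rot"]);p=np.array(st["position"])
    return p+Q@T[:3,3], Q@T[:3,:3]@d
def onz(name,uv,z,st=None):
    o,d=ray(name,uv,st); return o+d*(z-o[2])/d[2]
def cloud(name,depth,st=None):
    c=cams.calibration(name);h,w=depth.shape
    u,v=np.meshgrid(np.arange(w),np.arange(h))
    n=cv2.undistortPoints(np.stack([u,v],-1).reshape(-1,1,2).astype(float),np.array(c["mtx"]),np.array(c["dist_coeffs"])).reshape(h,w,2)
    P=np.dstack([n,np.ones((h,w))])*depth[...,None]
    if "R" in c: return (P-np.array(c["t"]))@np.array(c["R"])
    T=np.array(c["tool_from_camera"]);st=st or bot.read_state()
    return (P@T[:3,:3].T+T[:3,3])@np.array(st["tcp_rot"]).T+np.array(st["position"])
E
python3 - <<'E'
from h import *
s=bot.read_state();print(s)
for n in("top","side"):
    p,d=cams.capture(n);cv2.imwrite(f"pics/{n}0.png",p);np.savez(f"{n}0.npz",p=p,d=d)
    for q,z in(("tube",.038),("nest",.128),("grip_top",.13),("board_front",.09),("stand_edge",.08),("gauge_mark",.09),("cradle",0)):
        for r in models.tip_of(q,n)[:3]: print(n,q,np.round(r["position"],1),round(r["conf"],2),np.round(onz(n,r["position"],z),3))
E
```

```text
{'time_s': 0.0, 'joint_positions': array([ 5.89294780e+01,  3.02789422e+01,  8.21572355e+01, -3.32636734e-04,
        6.76885031e+01, -1.02260703e+01]), 'qvel': array([ 0.0171979 , -0.04285776,  0.03581319, -0.08188436,  0.07479638,
       -0.10233296]), 'tau': array([ 6.38904676e-04, -4.40025795e+01, -1.76600486e+01,  6.33775955e-02,
        5.82684169e-02, -1.67870544e-04]), 'position': array([0.22196138, 0.58345234, 0.21426719]), 'tcp_rot': array([[-9.34550466e-01,  3.55828857e-01, -1.11846258e-03],
       [ 3.55830411e-01,  9.34548679e-01, -1.86666217e-03],
       [ 3.81045460e-04, -2.14247300e-03, -9.99997632e-01]]), 'force': array([-0.55228735,  0.7437726 , -0.63897059]), 'moment': array([-0.03730519, -0.02236955, -0.01579229]), 'grasp_force': 0.0, 'opening': 0.9996740176484369}
top tube [234.5 225.3] 0.89 [0.442 0.393 0.038]
top tube [263.9 285.5] 0.77 [0.264 0.301 0.038]
top tube [190.4 272.8] 0.75 [0.299 0.524 0.038]
top nest [402.3 191.8] 0.76 [ 0.535 -0.098  0.128]
top nest [380.3 128. ] 0.32 [ 0.719 -0.038  0.128]
top grip_top [473.3 196.7] 0.83 [ 0.521 -0.299  0.13 ]
top stand_edge [373.3 193.8] 0.74 [ 0.534 -0.021  0.08 ]
top stand_edge [473.8 196.6] 0.17 [ 0.527 -0.319  0.08 ]
top gauge_mark [326.8 173.6] 0.64 [0.592 0.115 0.09 ]
top cradle [239.4 228.3] 0.82 [0.434 0.385 0.   ]
side tube [289.3 144.9] 0.77 [0.442 0.381 0.038]
side tube [229.1 169.5] 0.69 [0.253 0.279 0.038]
side tube [244.4 120.1] 0.57 [0.291 0.512 0.038]
side nest [330.3 250.2] 0.88 [ 0.535 -0.096  0.128]
side grip_top [328.6 331.5] 0.69 [ 0.514 -0.305  0.13 ]
side grip_top [288.3 152. ] 0.34 [0.439 0.253 0.13 ]
side board_front [329.8 240.3] 0.84 [ 0.539 -0.04   0.09 ]
side stand_edge [328.2 253.4] 0.71 [ 0.533 -0.074  0.08 ]
side stand_edge [360.  161.3] 0.17 [0.656 0.254 0.08 ]
side gauge_mark [343.7 195.8] 0.69 [0.591 0.11  0.09 ]
side cradle [291.7 152.1] 0.63 [0.449 0.386 0.   ]
```

View pics/top0.png

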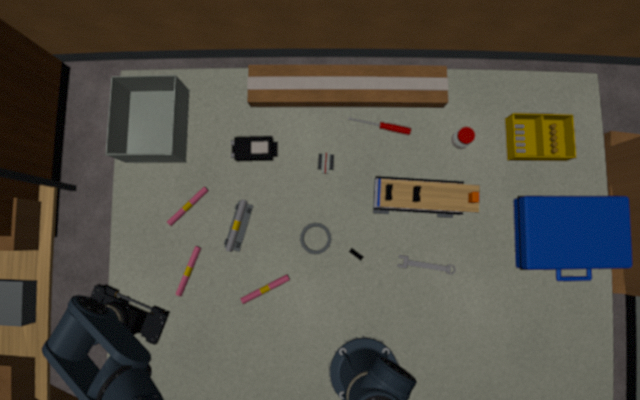

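Run:
```python
import cv2
a=cv2.imread("pics/side0.png")[80:380,180:500]; cv2.imwrite("pics/side0c.png",cv2.resize(a,(640,600),interpolation=cv2.INTER_CUBIC))
```

```text
(no output)
```

View pics/side0c.png

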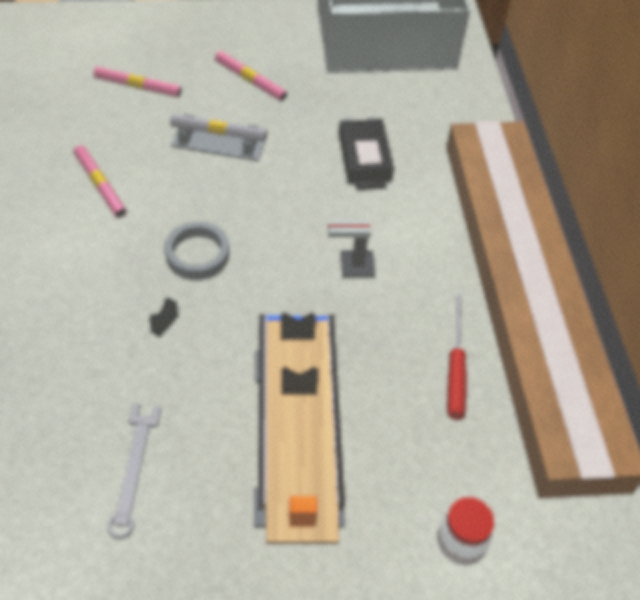

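The steel tube is the candidate in the grey cradle at top px (237,226). The pink bars with yellow bands at (188,205), (189,271) and (265,289) are look-alikes. In the side crop, the board's front carries a blue edge and faces the gauge.

```bash
python3 - <<'E'
from h import *
for n in("top","side"):
    f=np.load(f"{n}0.npz");P=cloud(n,f["d"]);X=P.reshape(-1,3);ok=(f["d"].ravel()>0)
    C=f["p"].reshape(-1,3).astype(int)
    m=ok&(np.hypot(X[:,0]-.44,X[:,1]-.387)<.12)&(X[:,2]>.041)&(X[:,2]<.07)
    T=X[m];c=T.mean(0);w=np.linalg.svd(T-c)[2][0];print(n,"tube",m.sum(),c.round(4),w.round(3),np.ptp((T-c)@w))
    m=ok&(abs(X[:,0]-.535)<.05)&(X[:,1]<0)&(X[:,1]>-.36)&(abs(X[:,2]-.09)<.006)
    T=X[m];c=T.mean(0);w=np.linalg.svd(T-c)[2][0];s=(T-c)@w;print(n,"board",m.sum(),c.round(4),w.round(3),s.min(),s.max(),c+w*s.min(),c+w*s.max())
    m=ok&(abs(X[:,0]-.525)<.05)&(X[:,1]<-.25)&(X[:,1]>-.36)&(X[:,2]>.118); print("grip",m.sum(),X[m].mean(0))
E
python3 -m json.tool </dev/null >/dev/null 2>&1
python3 - <<'E'
import sys; sys.path.insert(0,'.')
from h import *
print(cams.calibration("wrist"))
E
```

```text
top tube 391 [0.4431 0.3849 0.0479] [-0.961  0.275  0.004] 0.16032006343765248
top board 2678 [ 0.531  -0.1745  0.0903] [-0.036 -0.999  0.   ] -0.15067573353366034 0.15640052091060103 [ 0.53652459 -0.02388536  0.09028487] [ 0.52536331 -0.3307587   0.09033565]
grip 81 [ 0.52278831 -0.30375612  0.12891638]
side tube 237 [0.4397 0.3824 0.0468] [ 0.963 -0.269 -0.002] 0.16017969890634146
side board 3389 [ 0.5286 -0.1958  0.09  ] [ 0.044  0.999 -0.003] -0.1361374770626372 0.17002721432480034 [ 0.52267355 -0.3318209   0.09041766] [ 0.53610221 -0.02595205  0.08956007]
grip 144 [ 0.51972183 -0.30786862  0.12900308]
{'mtx': array([[344.13685974,   0.        , 317.21036565],
       [  0.        , 344.13685974, 199.33997615],
       [  0.        ,   0.        ,   1.        ]]), 'dist_coeffs': array([-0.02195425,  0.        ,  0.        ,  0.        ,  0.        ]), 'tool_from_camera': array([[-6.12581997e-05, -9.65768293e-01, -2.59406245e-01,
         7.11289402e-02],
       [ 9.99999890e-01,  6.12529514e-05, -4.64192183e-04,
         1.35276520e-03],
       [ 4.64191491e-04, -2.59406245e-01,  9.65768184e-01,
        -1.69804583e-01],
       [ 0.00000000e+00,  0.00000000e+00,  0.00000000e+00,
         1.00000000e+00]])}
```

```bash
python3 -m handwheel '[[0.03,-0.027,0,0,0,0.01],[0.06,-0.054,0,0,0,0.02],[0.09,-0.081,0,0,0,0.03],[0.12,-0.108,-0.01,0,0,0.044],[0.15,-0.136,-0.02,0,0,0.044],[0.18,-0.163,-0.03,0,0,0.044],[0.21,-0.19,-0.04,0,0,0.044],[0.22,-0.199,-0.04,0,0,0.044]]' 1
python3 - <<'E'
from h import *
s=bot.read_state();p,d=cams.capture("wrist");cv2.imwrite("pics/w1.png",p)
print(s["position"],s["tcp_rot"][:,1])
X=cloud("wrist",d,s).reshape(-1,3);ok=d.ravel()>0
m=ok&(np.hypot(X[:,0]-.44,X[:,1]-.387)<.12)&(X[:,2]>.041)&(X[:,2]<.07)
T=X[m];c=T.mean(0);w=np.linalg.svd(T-c,full_matrices=False)[2][0];e=(T-c)@w;print(m.sum(),c,w,e.min(),e.max(),T[:,2].max(),"mid",c+w*(e.min()+e.max())/2)
E
```

```text
time_s: 1.47
position: [0.4457, 0.381, 0.1736]
tcp_rot: [[-0.961, 0.276, -0.0], [0.276, 0.961, -0.003], [-0.0, -0.003, -1.0]]
force: [-0.5, 0.8, -0.3]
opening: 0.998
grasp_force: 0.0
[0.44566181 0.38103679 0.17356701] [ 0.27619804  0.96109718 -0.00261623]
4029 [0.43436815 0.38942351 0.04715509] [ 0.96046905 -0.27838471  0.00107704] -0.07328656910339665 0.08479699942422146 0.05117161960789725 mid [0.43989586 0.38782134 0.04716128]
```

View pics/w1.png

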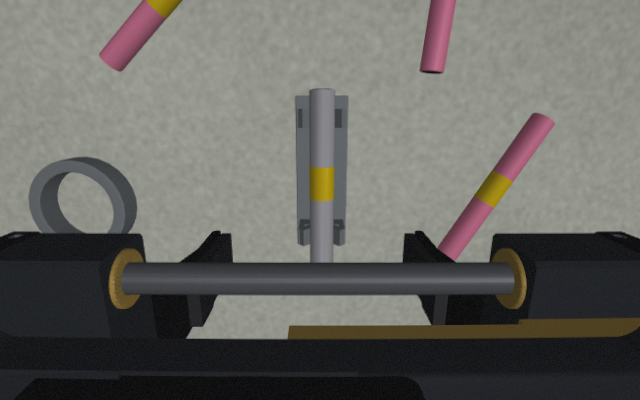

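The wrist view shows the plain steel tube in the grey cradle, band centre near (321,184). The pink bars lie well away from it, so the choice is confirmed.

Run:
```python
from h import *
s=bot.read_state();print(s["position"],s["qvel"].round(2),s["tcp_rot"][:,0])
p,d=cams.capture("wrist")
g=p.astype(int);m=(g[...,2]>150)&(g[...,0]<90)&(g[...,1]>110)
m[:,:290]=0;m[:,355:]=0;m[:150]=0;m[225:]=0
v,u=np.nonzero(m);X=cloud("wrist",d,s)[m];print(len(u),u.mean(),v.mean(),X.mean(0),onz("wrist",(u.mean(),v.mean()),.048,s),np.median(X,0))
```

```text
[0.44657393 0.3811791  0.1743596 ] [ 4.03 -1.17 -0.33  2.57  0.7   3.79] [-0.96078283  0.27729829 -0.00141966]
458 325.13100436681225 182.18995633187774 [0.44170357 0.39087618 0.05017759] [0.4421434  0.39078107 0.048     ] [0.44187109 0.39085398 0.04868062]
```

```bash
python3 -m handwheel '[[-0.001,0.001,-0.02,0,0,0],[-0.001,0.001,-0.05,0,0,0],[-0.001,0.001,-0.075,0,0,0],[-0.001,0.001,-0.08,0,0,0],[-0.001,0.001,-0.08,0,0,0],[-0.001,0.001,-0.08,0,0,0],[-0.001,0.001,-0.08,0,0,0],[-0.001,0.001,-0.08,0,0,0]]'
```

```text
time_s: 2.23
position: [0.4422, 0.3872, 0.0971]
tcp_rot: [[-0.962, 0.272, 0.003], [0.272, 0.962, 0.002], [-0.002, 0.003, -1.0]]
force: [0.3, 0.6, -0.2]
opening: 1.002
grasp_force: 0.0
```

```bash
python3 -m handwheel '[[0,0,-0.02,0,0,0],[0,0,-0.035,0,0,0],[0,0,-0.045,0,0,0],[0,0,-0.05,0,0,0],[0,0,-0.05,0,0,0],[0,0,-0.05,0,0,0],[0,0,-0.05,0,0,0],[0,0,-0.05,0,0,0]]'
python3 -m handwheel '[[0,0,0,0,0,0],[0,0,0,0,0,0],[0,0,0,0,0,0],[0,0,0,0,0,0],[0,0,0,0,0,0],[0,0,0,0,0,0],[0,0,0,0,0,0],[0,0,0,0,0,0]]' -1
```

```text
time_s: 2.9
position: [0.442, 0.3865, 0.0461]
tcp_rot: [[-0.962, 0.272, 0.001], [0.272, 0.962, 0.001], [-0.001, 0.001, -1.0]]
force: [-0.6, 0.3, -0.7]
opening: 0.998
grasp_force: 0.0
time_s: 3.57
position: [0.4413, 0.3861, 0.0452]
tcp_rot: [[-0.962, 0.272, -0.0], [0.272, 0.962, -0.0], [0.0, -0.0, -1.0]]
force: [0.4, 0.5, -0.5]
opening: 0.477
grasp_force: 0.0
```

```bash
python3 -m handwheel '[[0,0,0,0,0,0],[0,0,0,0,0,0],[0,0,0,0,0,0],[0,0,0,0,0,0],[0,0,0,0,0,0],[0,0,0,0,0,0],[0,0,0,0,0,0],[0,0,0,0,0,0]]'
python3 -m handwheel '[[0,0,0.02,0,0,0],[0,0,0.04,0,0,0],[0,0,0.07,0,0,0],[0,0,0.1,0,0,0],[0,0,0.13,0,0,0],[0,0,0.15,0,0,0],[0,0,0.16,0,0,0],[0,0,0.16,0,0,0]]'
```

```text
time_s: 4.23
position: [0.4413, 0.3861, 0.0453]
tcp_rot: [[-0.962, 0.272, 0.0], [0.272, 0.962, -0.0], [-0.0, -0.0, -1.0]]
force: [0.2, 0.1, -0.5]
opening: 0.01
grasp_force: 0.0
time_s: 4.9
position: [0.4426, 0.3869, 0.2078]
tcp_rot: [[-0.962, 0.272, 0.005], [0.272, 0.962, 0.003], [-0.004, 0.004, -1.0]]
force: [1.2, -0.9, -0.5]
opening: 0.003
grasp_force: 0.0
```

The jaws closed on nothing, so I'll look.

Run:
```python
from h import *
s=bot.read_state();p,d=cams.capture("wrist");cv2.imwrite("pics/w2.png",p)
print(s["position"]);q,_=cams.capture("side");q=q[80:280,180:400];q=cv2.resize(q,(704,640))
cv2.imwrite("pics/w2.png",np.hstack([cv2.resize(p,(480,300)),cv2.resize(q,(320,300))]))
X=cloud("wrist",d,s).reshape(-1,3);ok=d.ravel()>0
m=ok&(np.hypot(X[:,0]-.44,X[:,1]-.387)<.14)&(X[:,2]>.041)&(X[:,2]<.07)
T=X[m];c=T.mean(0);w=np.linalg.svd(T-c,full_matrices=False)[2][0];e=(T-c)@w;print(m.sum(),c,w,e.min(),e.max(),T[:,2].max(),"mid",c+w*(e.min()+e.max())/2)
```

```text
[0.4426439  0.38694683 0.20780595]
2917 [0.42634526 0.39186735 0.04714829] [ 0.9614611  -0.27493144  0.00229468] -0.0642706961766074 0.07272835292992912 0.05191698942733844 mid [0.43041111 0.39070472 0.04715799]
```

View pics/w2.png

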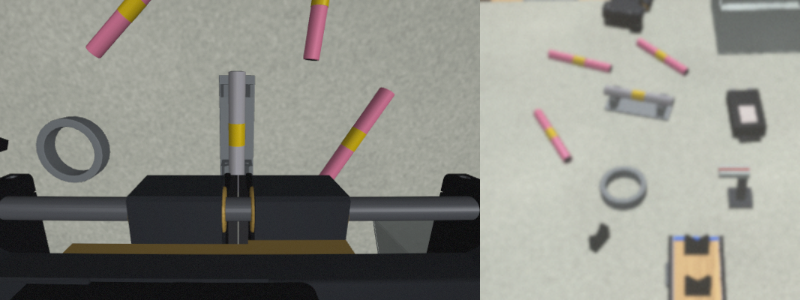

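```bash
python3 -m handwheel '[[0,0,0,0,0,0],[0,0,0,0,0,0],[0,0,0,0,0,0],[0,0,-0.02,0,0,0],[0,0,-0.05,0,0,0],[0,0,-0.08,0,0,0],[0,0,-0.1,0,0,0],[0,0,-0.1,0,0,0]]' 1
python3 -m handwheel '[[0,0,0,0,0,0],[0,0,0,0,0,0],[0,0,0,0,0,0],[0,0,-0.02,0,0,0],[0,0,-0.04,0,0,0],[0,0,-0.06,0,0,0],[0,0,-0.06,0,0,0],[0,0,-0.06,0,0,0]]' 1
cat > shot.py <<'E'
import sys
from h import *
print(bot.read_state()["opening"])
p=cams.capture("wrist")[0];q=cams.capture("side")[0][90:230,210:370];q=cv2.resize(q,(400,350))
cv2.imwrite(f"pics/{sys.argv[1]}.png",np.hstack([cv2.resize(p,(400,250)),q[50:300]]))
E
python3 shot.py a
python3 -m handwheel '[[0,0,0,0,0,0],[0,0,0,0,0,0],[0,0,0,0,0,0],[0,0,0,0,0,0],[0,0,0,0,0,0],[0,0,0,0,0,0],[0,0,0,0,0,0],[0,0,0,0,0,0]]' -0.3
python3 shot.py b
python3 -c "
import cv2,numpy as np
cv2.imwrite('pics/ab.png',np.vstack([cv2.imread('pics/a.png'),cv2.imread('pics/b.png')]))"
```

```text
time_s: 5.67
position: [0.438, 0.3839, 0.1002]
tcp_rot: [[-0.962, 0.272, -0.009], [0.273, 0.962, -0.006], [0.008, -0.008, -1.0]]
force: [-0.7, -0.6, -1.2]
opening: 0.525
grasp_force: 0.0
time_s: 6.33
position: [0.4415, 0.3862, 0.0458]
tcp_rot: [[-0.962, 0.272, 0.0], [0.272, 0.962, 0.0], [-0.0, 0.0, -1.0]]
force: [-0.7, -0.2, -0.6]
opening: 0.995
grasp_force: 0.0
0.9949913540189027
time_s: 7.1
position: [0.4413, 0.3861, 0.0452]
tcp_rot: [[-0.962, 0.272, -0.0], [0.272, 0.962, -0.0], [0.0, -0.0, -1.0]]
force: [0.0, 0.2, 0.4]
opening: 0.479
grasp_force: 0.0
0.4793458695003801
```

View pics/ab.png

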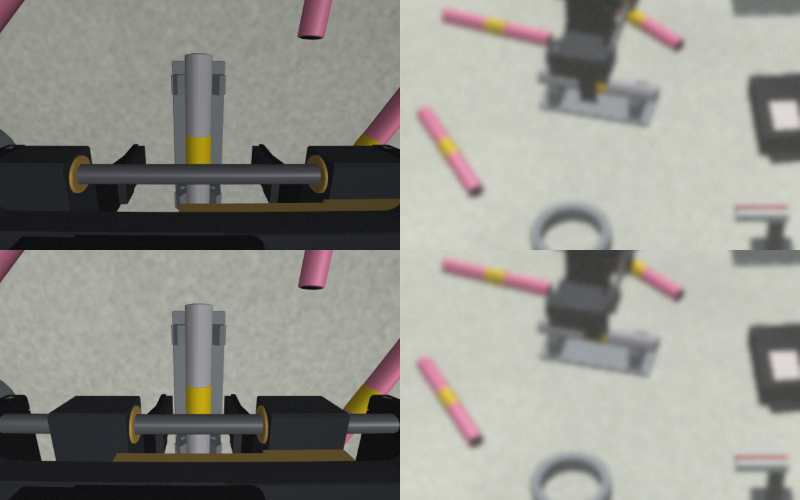

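Both views show the pads either side of the yellow band. Now I'll close and check again before lifting.

```bash
python3 -m handwheel '[[0,0,0,0,0,0],[0,0,0,0,0,0],[0,0,0,0,0,0],[0,0,0,0,0,0],[0,0,0,0,0,0],[0,0,0,0,0,0],[0,0,0,0,0,0],[0,0,0,0,0,0]]' -1
python3 shot.py c
python3 -m handwheel '[[0,0,0,0,0,0],[0,0,0,0,0,0],[0,0,0,0,0,0],[0,0,0,0,0,0],[0,0,0.01,0,0,0],[0,0,0.02,0,0,0],[0,0,0.03,0,0,0],[0,0,0.03,0,0,0]]'
python3 shot.py d
python3 -c "
import cv2,numpy as np
cv2.imwrite('pics/cd.png',np.vstack([cv2.imread('pics/c.png'),cv2.imread('pics/d.png')]))"
```

```text
time_s: 7.87
position: [0.4414, 0.3861, 0.0453]
tcp_rot: [[-0.962, 0.272, 0.0], [0.272, 0.962, 0.0], [-0.0, 0.0, -1.0]]
force: [-0.1, -0.4, 0.6]
opening: 0.007
grasp_force: 0.0
0.00686632219709825
time_s: 8.63
position: [0.443, 0.3872, 0.0782]
tcp_rot: [[-0.962, 0.272, 0.005], [0.272, 0.962, 0.003], [-0.004, 0.004, -1.0]]
force: [-0.1, -0.1, -0.4]
opening: 0.007
grasp_force: 0.0
0.006550209164547106
```

View pics/cd.png

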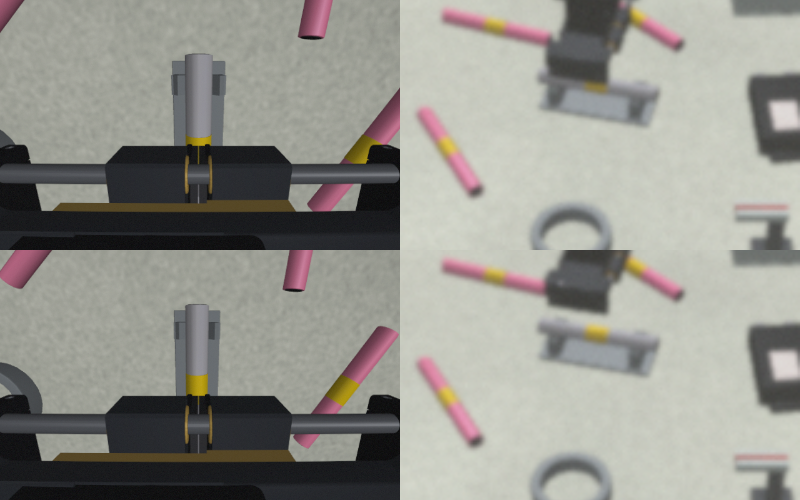

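Run:
```python
from h import *
s=bot.read_state();p,d=cams.capture("wrist")
T=np.array(cams.calibration("wrist")["tool_from_camera"])
Q=np.array(s["tcp_rot"]);X=(cloud("wrist",d,s)-s["position"])@Q   # tool coords
print(s["position"])
for v in range(210,330,6): print(v,[tuple((1000*X[v,u]).round().astype(int)) if d[v,u]>0 else None for u in (302,310,317,324,332)])
```

```text
[0.44196045 0.3864764  0.07643632]
210 [(np.int64(10), np.int64(-8), np.int64(31)), (np.int64(11), np.int64(-3), np.int64(28)), (np.int64(11), np.int64(1), np.int64(27)), (np.int64(11), np.int64(5), np.int64(28)), (np.int64(10), np.int64(10), np.int64(32))]
216 [(np.int64(7), np.int64(-8), np.int64(30)), (np.int64(7), np.int64(-3), np.int64(28)), (np.int64(8), np.int64(1), np.int64(26)), (np.int64(7), np.int64(5), np.int64(29)), (np.int64(6), np.int64(10), np.int64(32))]
222 [(np.int64(2), np.int64(-8), np.int64(32)), (np.int64(4), np.int64(-3), np.int64(26)), (np.int64(4), np.int64(1), np.int64(28)), (np.int64(3), np.int64(5), np.int64(29)), (np.int64(2), np.int64(10), np.int64(32))]
228 [(np.int64(-2), np.int64(-8), np.int64(32)), (np.int64(0), np.int64(-3), np.int64(27)), (np.int64(0), np.int64(1), np.int64(26)), (np.int64(0), np.int64(5), np.int64(28)), (np.int64(-2), np.int64(11), np.int64(33))]
234 [(np.int64(12), np.int64(-6), np.int64(-13)), (np.int64(10), np.int64(-2), np.int64(-9)), (np.int64(10), np.int64(1), np.int64(-8)), (np.int64(10), np.int64(5), np.int64(-8)), (np.in
[... 2724 characters left out ...]
t64(6), np.int64(-65))]
312 [(np.int64(7), np.int64(-4), np.int64(-72)), (np.int64(-3), np.int64(-1), np.int64(-57)), (np.int64(-58), np.int64(1), np.int64(27)), (np.int64(-3), np.int64(4), np.int64(-57)), (np.int64(3), np.int64(6), np.int64(-66))]
318 [(np.int64(5), np.int64(-4), np.int64(-72)), (np.int64(-5), np.int64(-1), np.int64(-57)), (np.int64(-63), np.int64(1), np.int64(28)), (np.int64(-5), np.int64(4), np.int64(-58)), (np.int64(1), np.int64(6), np.int64(-66))]
324 [(np.int64(4), np.int64(-4), np.int64(-74)), (np.int64(-8), np.int64(-1), np.int64(-57)), (np.int64(-68), np.int64(1), np.int64(28)), (np.int64(-8), np.int64(4), np.int64(-57)), (np.int64(24), np.int64(5), np.int64(-103))]
```

The depth picture puts the fingertips at tool z ≈ −8 mm, not the stated +25. The fingers therefore end about 33 mm short of the described TCP, so the jaws closed just above the tube. I'll work with the measured grasp point, tool z ≈ −27 mm.

```bash
python3 -m handwheel '[[0,0,0,0,0,0],[0,0,0,0,0,0],[0,0,0,0,0,0],[0,0,0,0,0,0],[0,0,0,0,0,0],[0,0,0,0,0,0],[0,0,0,0,0,0],[0,0,0,0,0,0]]' 0.3
python3 -m handwheel '[[0,0,0,0,0,0],[0,0,-0.015,0,0,0],[0,0,-0.03,0,0,0],[0,0,-0.045,0,0,0],[0,0,-0.055,0,0,0],[0,0,-0.062,0,0,0],[0,0,-0.062,0,0,0],[0,0,-0.062,0,0,0]]'
python3 -m handwheel '[[0,0,0,0,0,0],[0,0,0,0,0,0],[0,0,0,0,0,0],[0,0,0,0,0,0],[0,0,0,0,0,0],[0,0,0,0,0,0],[0,0,0,0,0,0],[0,0,0,0,0,0]]' -1
```

```text
time_s: 9.45
position: [0.4413, 0.3861, 0.0752]
tcp_rot: [[-0.962, 0.272, -0.0], [0.272, 0.962, -0.0], [0.0, -0.0, -1.0]]
force: [-0.6, -0.3, 0.1]
opening: 0.525
grasp_force: 0.0
time_s: 10.12
position: [0.4413, 0.3861, 0.0131]
tcp_rot: [[-0.962, 0.272, -0.0], [0.272, 0.962, -0.0], [0.0, -0.0, -1.0]]
force: [0.0, -0.1, 0.4]
opening: 0.648
grasp_force: 0.0
time_s: 10.78
position: [0.4414, 0.386, 0.0134]
tcp_rot: [[-0.962, 0.272, 0.0], [0.272, 0.962, -0.0], [-0.0, -0.0, -1.0]]
force: [-0.4, -1.0, 0.6]
opening: 0.246
grasp_force: 30.0
```

The tube is gripped at 22 mm with 30 N. Now I'll lift it and carry it toward the nest.

```bash
python3 -m handwheel '[[0,0,0.02,0,0,0],[0,0,0.05,0,0,0],[0,0,0.08,0,0,0],[0,0,0.11,0,0,-0.06],[0.01,-0.02,0.14,0,0,-0.12],[0.02,-0.05,0.165,0,0,-0.18],[0.03,-0.085,0.17,0,0,-0.24],[0.04,-0.12,0.17,0,0,-0.3]]'
python3 -m handwheel '[[0.01,-0.04,0,0,0,-0.06],[0.02,-0.08,0,0,0,-0.12],[0.03,-0.12,0,0,0,-0.18],[0.035,-0.16,0,0,0,-0.24],[0.04,-0.2,0,0,0,-0.3],[0.045,-0.24,0,0,0,-0.35],[0.05,-0.27,0,0,0,-0.368],[0.053,-0.3,0,0,0,-0.368]]'
python3 -m handwheel '[[0,-0.03,0,0,0,0],[0,-0.055,0,0,0,0],[0,-0.063,0,0,0,0],[0,-0.063,0,0,0,0],[0,-0.063,0,0,0,0],[0,-0.063,0,0,0,0],[0,-0.063,0,0,0,0],[0,-0.063,0,0,0,0]]'
python3 - <<'E'
from h import *
s=bot.read_state();p,d=cams.capture("wrist");cv2.imwrite("pics/w3.png",p)
np.savez("w3.npz",p=p,d=d,pos=s["position"],R=s["tcp_rot"])
for q,z in(("nest",.128),("board_front",.09),("gauge_mark",.09),("stand_edge",.08)):
    for r in models.tip_of(q,"wrist")[:2]: print(q,np.round(r["position"],1),round(r["conf"],2),np.round(onz("wrist",r["position"],z,s),4))
X=cloud("wrist",d,s).reshape(-1,3);ok=d.ravel()>0
m=ok&(abs(X[:,0]-.535)<.045)&(X[:,1]<-.0)&(X[:,1]>-.08)&(abs(X[:,2]-.128)<.012)
print("saddle",m.sum(),X[m].min(0),X[m].max(0),X[m].mean(0))
E
```

```text
time_s: 11.45
position: [0.4825, 0.2657, 0.1853]
tcp_rot: [[-0.637, 0.771, 0.004], [0.771, 0.637, 0.001], [-0.002, 0.004, -1.0]]
force: [1.1, -0.4, -3.2]
opening: 0.244
grasp_force: 30.0
time_s: 12.12
position: [0.5338, -0.0359, 0.1825]
tcp_rot: [[0.044, 0.999, -0.001], [0.999, -0.044, 0.001], [0.0, -0.001, -1.0]]
force: [-0.2, 0.3, -3.0]
opening: 0.241
grasp_force: 30.0
time_s: 12.78
position: [0.5341, -0.0954, 0.1832]
tcp_rot: [[0.039, 0.999, -0.001], [0.999, -0.039, 0.0], [0.0, -0.001, -1.0]]
force: [-0.4, 0.8, -4.3]
opening: 0.236
grasp_force: 30.0
nest [135.3 270.8] 0.37 [ 0.4012 -0.1321  0.128 ]
saddle 403 [ 0.51201429 -0.07050395  0.1185873 ] [ 0.55756542 -0.05191281  0.13077629] [ 0.53168005 -0.06037506  0.12679156]
```

View pics/w3.png

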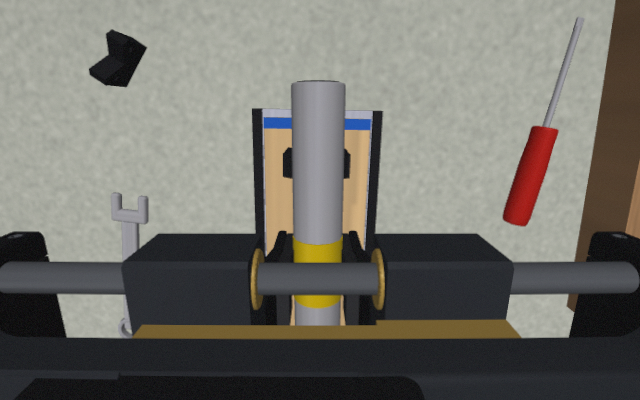

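The wrist view shows the tube, column 318, aligned over the front saddle at columns 283–350, with the blue edge near row 123. Lowering.

```bash
python3 -m handwheel '[[0,-0.003,-0.02,0,0,0],[-0.0005,-0.003,-0.04,0,0,0],[-0.0005,-0.003,-0.055,0,0,0],[-0.0005,-0.003,-0.065,0,0,0],[-0.0005,-0.003,-0.07,0,0,0],[-0.0005,-0.003,-0.074,0,0,0],[-0.0005,-0.003,-0.076,0,0,0],[-0.0005,-0.003,-0.076,0,0,0]]'
python3 -m handwheel '[[0,0,-0.001,0,0,0],[0,0,-0.002,0,0,0],[0,0,-0.003,0,0,0],[0,0,-0.004,0,0,0],[0,0,-0.004,0,0,0],[0,0,-0.004,0,0,0],[0,0,-0.004,0,0,0],[0,0,-0.004,0,0,0]]'
```

```text
time_s: 13.7
position: [0.5342, -0.1, 0.1074]
tcp_rot: [[0.041, 0.999, 0.001], [0.999, -0.041, -0.0], [-0.0, 0.001, -1.0]]
force: [0.0, 0.3, -3.6]
opening: 0.245
grasp_force: 30.0
time_s: 14.37
position: [0.5342, -0.1001, 0.105]
tcp_rot: [[0.041, 0.999, 0.001], [0.999, -0.041, -0.001], [-0.001, 0.001, -1.0]]
force: [-2.4, 0.3, 5.8]
opening: 0.245
grasp_force: 30.0
```

```bash
python3 -m handwheel '[[0,0,0.001,0,0,0],[0,0,0.001,0,0,0],[0,0,0.001,0,0,0],[0,0,0.001,0,0,0],[0,0,0.001,0,0,0],[0,0,0.001,0,0,0],[0,0,0.001,0,0,0],[0,0,0.001,0,0,0]]' 0.1
python3 -m handwheel '[[0,0,0.01,0,0,0],[0,0,0.03,0,0,0],[0,0,0.06,0,0,0],[0,0,0.09,0,0,0],[0,0,0.12,0,0,0],[0,0,0.12,0,0,0],[0,0,0.12,0,0,0],[0,0,0.12,0,0,0]]'
cat > chk.py <<'E'
from h import *
s=bot.read_state();print(s["position"])
for n in("wrist","top","side"):
    s=bot.read_state();p,d=cams.capture(n)
    X=cloud(n,d,s).reshape(-1,3);ok=d.ravel()>0
    m=ok&(abs(X[:,0]-.535)<.05)&(X[:,1]<.12)&(X[:,1]>-.2)&(X[:,2]>.132)&(X[:,2]<.15)
    if m.sum()<20: print(n,m.sum()); continue
    T=X[m];c=T.mean(0);w=np.linalg.svd(T-c,full_matrices=False)[2][0];e=(T-c)@w
    print(n,"tube",m.sum(),c.round(4),w.round(3),"mid",(c+w*(e.min()+e.max())/2).round(4),"len",np.ptp(e).round(4),"zmax",T[:,2].max())
    if n=="wrist": cv2.imwrite("pics/w4.png",p)
    for q,z in(("grip_top",.13),("board_front",.09),("gauge_mark",.09),("nest",.128)):
        for r in models.tip_of(q,n)[:1]: print(n,q,np.round(r["position"],1),round(r["conf"],2),np.round(onz(n,r["position"],z,s),4))
E
python3 chk.py
```

```text
time_s: 15.03
position: [0.5339, -0.0999, 0.1041]
tcp_rot: [[0.041, 0.999, -0.0], [0.999, -0.041, 0.0], [0.0, -0.0, -1.0]]
force: [-0.7, 0.3, -0.3]
opening: 0.549
grasp_force: 0.0
time_s: 15.7
position: [0.5333, -0.0997, 0.2243]
tcp_rot: [[0.041, 0.999, -0.0], [0.999, -0.041, 0.0], [0.0, -0.0, -1.0]]
force: [-0.2, 0.4, -0.3]
opening: 0.549
grasp_force: 0.0
[ 0.53328762 -0.0996837   0.22430841]
wrist tube 4412 [ 0.5337 -0.0802  0.1373] [ 0.055  0.998 -0.001] mid [ 0.5327 -0.0988  0.1373] len 0.161 zmax 0.14122498799459643
wrist nest [314.8 204.2] 0.94 [ 0.5312 -0.1031  0.128 ]
top tube 194 [ 0.5366 -0.0555  0.1379] [-0.048 -0.999  0.004] mid [ 0.5365 -0.0569  0.1379] len 0.0757 zmax 0.14611020113723378
top grip_top [473.7 198.4] 0.6 [ 0.5167 -0.3003  0.13  ]
top board_front [378.1 192.5] 0.77 [ 0.5371 -0.0341  0.09  ]
top gauge_mark [324.5 173.3] 0.77 [0.593  0.1215 0.09  ]
top nest [405.6 191.9] 0.85 [ 0.5347 -0.1069  0.128 ]
side tube 447 [ 0.5314 -0.1044  0.1371] [-0.055 -0.998 -0.004] mid [ 0.5317 -0.1004  0.1371] len 0.1636 zmax 0.14294845238042284
side grip_top [327.8 331. ] 0.59 [ 0.5122 -0.3042  0.13  ]
side board_front [326.  236.7] 0.6 [ 0.5302 -0.0282  0.09  ]
```

The tube is seated, with its middle at y ≈ −0.099 and its top at 0.138. Next I'll measure the blue front and the red line together from close by.

```bash
python3 -m handwheel '[[0,0.03,0,0,0,0],[0,0.06,0,0,0,0],[0,0.09,0,0,0,0],[0,0.12,0,0,0,0],[0,0.14,0,0,0,0],[0,0.14,0,0,0,0],[0,0.14,0,0,0,0],[0,0.14,0,0,0,0]]'
python3 - <<'E'
from h import *
s=bot.read_state();p,d=cams.capture("wrist");cv2.imwrite("pics/w5.png",p)
np.savez("w5.npz",p=p,d=d,pos=s["position"],R=s["tcp_rot"])
print(s["position"])
hsv=cv2.cvtColor(p,cv2.COLOR_BGR2HSV);H,S,V=[hsv[...,i].astype(int) for i in range(3)]
for nm,m in(("red",((H<8)|(H>172))&(S>130)&(V>60)),("blue",(abs(H-112)<14)&(S>130)&(V>60))):
    n,l,st,ce=cv2.connectedComponentsWithStats(m.astype(np.uint8))
    for i in range(1,n):
        if st[i,4]>15: print(nm,st[i],ce[i],onz("wrist",ce[i],.09,s).round(4))
for q in("gauge_mark","board_front","stand_edge"):
    for r in models.tip_of(q,"wrist")[:1]: print(q,np.round(r["position"],1),round(r["conf"],2),np.round(onz("wrist",r["position"],.09-.01*(q=="stand_edge"),s),4))
E
```

```text
time_s: 17.12
position: [0.534, 0.0395, 0.2243]
tcp_rot: [[0.041, 0.999, 0.0], [0.999, -0.041, -0.001], [-0.001, 0.0, -1.0]]
force: [-1.0, 0.2, 0.6]
opening: 0.551
grasp_force: 0.0
[0.53404383 0.03951603 0.22432247]
red [381  91  73   5 294] [416.82312925  93.19387755] [0.622  0.1195 0.09  ]
blue [281 261  38   2  74] [299.5        261.51351351] [ 0.5142 -0.0315  0.09  ]
blue [327 261  37   2  39] [344.15384615 261.92307692] [ 0.5571 -0.0337  0.09  ]
gauge_mark [382.7  90.9] 0.64 [0.593  0.1224 0.09  ]
board_front [326.2 263. ] 0.79 [ 0.5398 -0.0341  0.09  ]
stand_edge [318.6 248.9] 0.57 [ 0.5329 -0.0234  0.08  ]
```

View pics/w5.png

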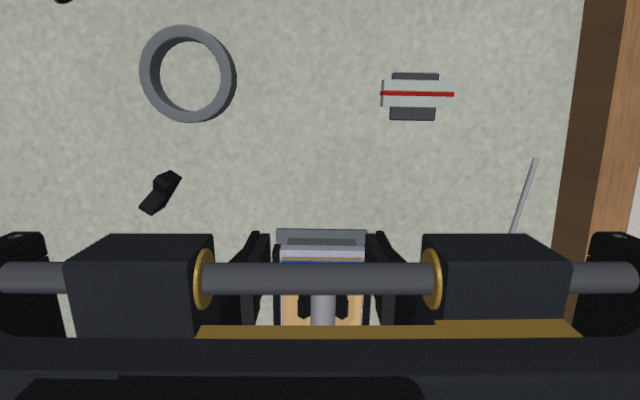

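The view shows the red line on the gauge from (381,93) to (454,94). The blue front edge is at row ~261, partly hidden by the gripper bar, so I'll take it from the earlier wrist picture instead.

Run:
```python
from h import *
a=np.array([.043,.999]);a/=np.linalg.norm(a)
def hs(p):
    h=cv2.cvtColor(p,cv2.COLOR_BGR2HSV).astype(int);return h[...,0],h[...,1],h[...,2]
f=np.load("w3.npz");s={"position":f["pos"],"tcp_rot":f["R"]}
H,S,V=hs(f["p"]);B=(abs(H-112)<14)&(S>110)&(V>50)
for u in(267,275,285,352,360,368):
    r=np.nonzero(B[100:150,u])[0]+100
    if len(r):P=[onz("wrist",(u,v),.09,s) for v in(r.min()-.5,r.max()+.5)];print("blue",u,r.min(),r.max(),[x[:2].round(4) for x in P],"s",[(x[:2]@a).round(4) for x in P])
f=np.load("w5.npz");s={"position":f["pos"],"tcp_rot":f["R"]}
H,S,V=hs(f["p"]);B=((H<8)|(H>172))&(S>110)&(V>50)
for u in(382,386,392,400,420,445):
    r=np.nonzero(B[80:110,u])[0]+80
    if len(r):x=onz("wrist",(u,r.mean()),.09,s);print("red",u,r,x.round(4),(x[:2]@a).round(4))
print(f["p"][225:270,300].tolist()[::2])
```

```text
blue 267 118 127 [array([ 0.4993, -0.0295]), array([ 0.4987, -0.0368])] s [np.float64(-0.008), np.float64(-0.0153)]
blue 275 118 127 [array([ 0.5052, -0.0297]), array([ 0.5047, -0.037 ])] s [np.float64(-0.0079), np.float64(-0.0153)]
blue 285 118 127 [array([ 0.5127, -0.03  ]), array([ 0.5122, -0.0373])] s [np.float64(-0.0079), np.float64(-0.0152)]
blue 352 119 129 [array([ 0.5625, -0.0327]), array([ 0.5624, -0.0407])] s [np.float64(-0.0085), np.float64(-0.0165)]
blue 360 119 129 [array([ 0.5685, -0.0329]), array([ 0.5684, -0.041 ])] s [np.float64(-0.0084), np.float64(-0.0165)]
blue 368 119 129 [array([ 0.5744, -0.0331]), array([ 0.5744, -0.0412])] s [np.float64(-0.0084), np.float64(-0.0165)]
red 382 [91 92 93 94] [0.5924 0.1212 0.09  ] 0.1465
red 386 [91 92 93 94] [0.5958 0.121  0.09  ] 0.1465
red 392 [91 92 93 94] [0.6009 0.1208 0.09  ] 0.1466
red 400 [91 92 93 94] [0.6077 0.1206 0.09  ] 0.1466
red 420 [92 93 94 95] [0.6247 0.1191 0.09  ] 0.1459
red 445 [92 93 94 95] [0.646  0.1183 0.09  ] 0.146
[[157, 167, 164], [151, 160, 157], [90, 85, 80], [112, 105, 100], [110, 104, 100], [110, 103, 98], [108, 102, 98], [79, 75, 71], [77, 73, 70], [78, 73, 70], [120, 112, 112], [131, 123, 121], [140, 131, 130], [178, 165, 164], [174, 163, 161], [174, 162, 161], [86, 117, 139], [88, 121, 142], [153, 75, 32], [59, 56, 55], [70, 66, 65], [76, 72, 70], [79, 75, 73]]
```

```bash
python3 -m handwheel '[[-0.001,-0.04,0,0,0,0],[-0.002,-0.08,0,0,0,0],[-0.003,-0.12,0,0,0,0],[-0.004,-0.16,0,0,0,0],[-0.005,-0.2,0,0,0,0],[-0.007,-0.24,0,0,0,0],[-0.009,-0.28,0,0,0,0],[-0.011,-0.31,0,0,0,0]]' 0.3
python3 -m handwheel '[[0,-0.03,0,0,0,-0.002],[0,-0.035,-0.02,0,0,-0.002],[0,-0.035,-0.04,0,0,-0.002],[0,-0.035,-0.05,0,0,-0.002],[0,-0.035,-0.05,0,0,-0.002],[0,-0.035,-0.05,0,0,-0.002],[0,-0.035,-0.05,0,0,-0.002],[0,-0.035,-0.05,0,0,-0.002]]'
python3 - <<'E'
from h import *
s=bot.read_state();p,d=cams.capture("wrist");print(s["position"])
X=cloud("wrist",d,s).reshape(-1,3);g=p.reshape(-1,3).astype(int)
m=(d.ravel()>0)&(X[:,2]>.124)&(X[:,2]<.137)&(abs(X[:,0]-.523)<.035)&(abs(X[:,1]+.306)<.03)&(g[:,2]>g[:,0]*2)&(g[:,2]>90)
print(m.sum(),X[m].min(0),X[m].max(0),X[m].mean(0))
for r in models.tip_of("grip_top","wrist")[:1]: print(np.round(r["position"],1),r["conf"],onz("wrist",r["position"],.13,s))
cv2.imwrite("pics/w6.png",p)
E
```

```text
time_s: 17.98
position: [0.5222, -0.2745, 0.2243]
tcp_rot: [[0.044, 0.999, 0.001], [0.999, -0.044, -0.002], [-0.002, 0.001, -1.0]]
force: [1.5, -0.3, 0.2]
opening: 0.65
grasp_force: 0.0
time_s: 18.65
position: [0.5237, -0.3051, 0.1756]
tcp_rot: [[0.044, 0.999, 0.002], [0.999, -0.044, -0.002], [-0.002, 0.002, -1.0]]
force: [-0.9, 0.6, 1.0]
opening: 0.648
grasp_force: 0.0
[ 0.52367429 -0.30505746  0.17555743]
1344 [ 0.50589122 -0.31529888  0.12401186] [ 0.53589896 -0.29469511  0.13219873] [ 0.52093785 -0.30439475  0.12997786]
[311.9 223.5] 0.83 [ 0.5201552  -0.30730304  0.13      ]
```

View pics/w6.png

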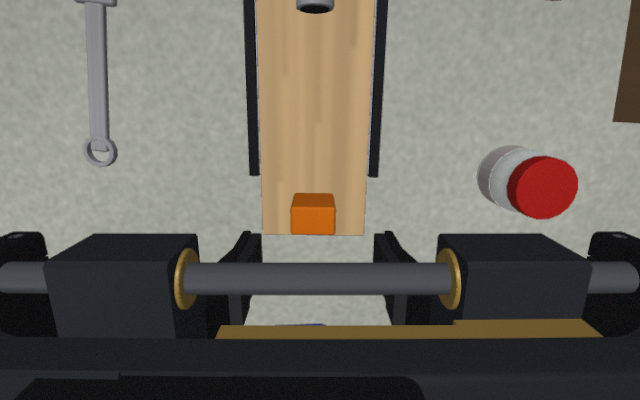

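The block's top is at px (313,213), centred 2.5 mm off the jaws in −x. The jar and wrench are well clear. I'll descend and grip it.

```bash
python3 -m handwheel '[[-0.0025,0,-0.02,0,0,0],[-0.0025,0,-0.04,0,0,0],[-0.0025,0,-0.06,0,0,0],[-0.0025,0,-0.075,0,0,0],[-0.0025,0,-0.083,0,0,0],[-0.0025,0,-0.083,0,0,0],[-0.0025,0,-0.083,0,0,0],[-0.0025,0,-0.083,0,0,0]]'
python3 -m handwheel '[[0,0,0,0,0,0],[0,0,0,0,0,0],[0,0,0,0,0,0],[0,0,0,0,0,0],[0,0,0,0,0,0],[0,0,0,0,0,0],[0,0,0,0,0,0],[0,0,0,0,0,0]]' -1
```

```text
time_s: 19.42
position: [0.5212, -0.3055, 0.0925]
tcp_rot: [[0.045, 0.999, 0.002], [0.999, -0.045, -0.002], [-0.001, 0.002, -1.0]]
force: [0.4, 0.8, -0.0]
opening: 0.65
grasp_force: 0.0
time_s: 20.08
position: [0.5205, -0.305, 0.0915]
tcp_rot: [[0.046, 0.999, 0.001], [0.999, -0.046, -0.0], [-0.0, 0.001, -1.0]]
force: [-0.2, -0.2, 2.6]
opening: 0.344
grasp_force: 30.0
```

```bash
python3 -m handwheel '[[0,0.002,0,0,0,0],[0,0.006,0,0,0,0],[0.0005,0.012,0,0,0,0],[0.001,0.019,0,0,0,0],[0.0012,0.027,0,0,0,0],[0.0015,0.034,0,0,0,0],[0.002,0.042,0,0,0,0],[0.0023,0.05,0,0,0,0]]'
python3 -m handwheel '[[0.0004,0.008,0,0,0,0],[0.0007,0.016,0,0,0,0],[0.001,0.024,0,0,0,0],[0.0015,0.032,0,0,0,0],[0.0018,0.039,0,0,0,0],[0.002,0.045,0,0,0,0],[0.0023,0.049,0,0,0,0],[0.0023,0.05,0,0,0,0]]'
python3 -m handwheel '[[0.0003,0.003,0,0,0,0],[0.0005,0.008,0,0,0,0],[0.0008,0.015,0,0,0,0],[0.001,0.023,0,0,0,0],[0.0013,0.03,0,0,0,0],[0.0017,0.036,0,0,0,0],[0.002,0.04,0,0,0,0],[0.002,0.041,0,0,0,0]]'
python3 chk.py
```

```text
time_s: 20.75
position: [0.5233, -0.2564, 0.0915]
tcp_rot: [[0.044, 0.999, 0.001], [0.999, -0.044, -0.004], [-0.003, 0.002, -1.0]]
force: [-0.3, -6.2, -0.0]
opening: 0.344
grasp_force: 29.9
time_s: 21.42
position: [0.5255, -0.2055, 0.0916]
tcp_rot: [[0.044, 0.999, 0.001], [0.999, -0.044, -0.002], [-0.002, 0.001, -1.0]]
force: [-1.7, -4.9, 0.6]
opening: 0.34
grasp_force: 29.9
time_s: 22.08
position: [0.5278, -0.165, 0.0919]
tcp_rot: [[0.043, 0.999, 0.002], [0.999, -0.043, -0.003], [-0.003, 0.002, -1.0]]
force: [-1.0, -7.1, 3.7]
opening: 0.338
grasp_force: 29.9
[ 0.52777565 -0.16503272  0.09191431]
wrist tube 1178 [ 0.5277 -0.1642  0.1454] [ 0.999 -0.043 -0.   ] mid [ 0.5278 -0.1642  0.1454] len 0.0531 zmax 0.14999748325322573
wrist grip_top [314.7 288.9] 0.55 [ 0.5265 -0.1678  0.13  ]
top tube 409 [0.5403 0.04   0.138 ] [-0.039 -0.999  0.001] mid [ 0.5381 -0.018   0.1381] len 0.2715 zmax 0.1452598965688639
top grip_top [424.4 195.2] 0.92 [ 0.5253 -0.1595  0.13  ]
top board_front [330.6 193.8] 0.94 [0.5329 0.1037 0.09  ]
top gauge_mark [324.1 173.3] 0.71 [0.593  0.1227 0.09  ]
top nest [355.5 188.5] 0.65 [0.5439 0.0343 0.128 ]
side tube 36 [ 0.5346 -0.1696  0.1394] [-0.964 -0.107 -0.245] mid [ 0.5303 -0.1701  0.1383] len 0.0387 zmax 0.14970848455972338
side grip_top [329.2 275.2] 0.89 [ 0.5261 -0.1672  0.13  ]
side gauge_mark [347.  195.5] 0.61 [0.6002 0.1105 0.09  ]
```

```bash
cat > rel.py <<'E'
from h import *
a=np.array([.046,.999]);Z=[]
def meas(n,p,out):
    g=p.astype(float);blue=np.clip(g[...,0]-g[...,2]-40,0,None);red=np.clip(g[...,2]-g[...,0]-25,0,None)
    X=np.zeros(g.shape[:2]+(2,))
    big=cloud(n,np.ones(g.shape[:2],np.float32));c=cams.calibration(n);o=-np.array(c["R"]).T@np.array(c["t"])
    D=big-o;W=o+D*((.09-o[2])/D[...,2])[...,None]
    mb=(abs(W[...,0]-.538)<.055)&(W[...,1]>-.06)&(W[...,1]<.16); mr=(W[...,0]>.585)&(W[...,0]<.66)&(abs(W[...,1]-.118)<.03)
    r=[]
    for w,m in((blue,mb),(red,mr)):
        w=w*m; r.append(((W[...,:2]@a)*w).sum()/w.sum()); out.append(int((w>0).sum()))
    return r
for n in("top","side"):
    o=[];b0=meas(n,np.load(f"{n}0.npz")["p"],o)
    b1=np.mean([meas(n,cams.capture(n)[0],o) for _ in range(2)],0)
    print(n,np.round(b0,4),np.round(b1,4),"gap0",b0[1]-b0[0],"gap",b1[1]-b1[0],"moved",b1[0]-b0[0],o)
s=bot.read_state();print(s["position"],s["force"])
E
python3 rel.py
```

```text
top [-0.01    0.1481] [0.1303 0.1482] gap0 0.15811018125897833 gap 0.017894507869380072 moved 0.14033470417885682 [56, 36, 38, 45, 38, 44]
side [-0.0092  0.1494] [   nan 0.1495] gap0 0.15857698010254884 gap nan moved nan [43, 40, 0, 4, 0, 5]
[ 0.52771973 -0.16501834  0.09174293] [ 0.71604778 -5.57026873  2.76868041]rel.py:11: RuntimeWarning: invalid value encountered in scalar divide
  w=w*m; r.append(((W[...,:2]@a)*w).sum()/w.sum()); out.append(int((w>0).sum()))
```

```bash
python3 -m handwheel '[[0.0001,0.002,0,0,0,0],[0.0002,0.004,0,0,0,0],[0.0003,0.007,0,0,0,0],[0.0005,0.01,0,0,0,0],[0.0006,0.013,0,0,0,0],[0.0007,0.0146,0,0,0,0],[0.0007,0.0146,0,0,0,0],[0.0007,0.0146,0,0,0,0]]'
python3 -m handwheel '[[0,0,0,0,0,0],[0,0,0,0,0,0],[0,0,0,0,0,0],[0,0,0,0,0,0],[0,0,0,0,0,0],[0,0,0,0,0,0],[0,0,0,0,0,0],[0,0,0,0,0,0]]'
python3 rel.py 2>/dev/null
python3 - <<'E'
from h import *
for n in("top","side"):
    p,d=cams.capture(n);X=cloud(n,d).reshape(-1,3);ok=d.ravel()>0
    m=ok&(abs(X[:,0]-.538)<.04)&(X[:,1]<.14)&(X[:,1]>-.06)&(X[:,2]>.133)&(X[:,2]<.145)
    T=X[m]
    if len(T)>20:c=T.mean(0);w=np.linalg.svd(T-c,full_matrices=False)[2][0];e=(T-c)@w;print(n,"tube",len(T),c.round(4),w.round(3),"mid",(c+w*(e.min()+e.max())/2).round(4),np.ptp(e))
    m=ok&(abs(X[:,0]-.537)<.036)&(X[:,1]<.12)&(X[:,1]>-.06)&(abs(X[:,2]-.09)<.006)
    if m.sum()>20:
        A=np.c_[X[m],np.ones(m.sum())];k=np.linalg.lstsq(A[:,[0,1,3]],A[:,2],rcond=None)[0];print(n,"board plane",m.sum(),k.round(3),X[m][:,2].mean())
    cv2.imwrite(f"pics/end_{n}.png",p)
a=cv2.imread("pics/end_top.png")[130:270,280:480];b=cv2.imread("pics/end_side.png")[120:320,240:440]
cv2.imwrite("pics/end.png",np.hstack([cv2.resize(a,(400,280)),cv2.resize(b,(280,280))]))
E
```

```text
time_s: 23.7
position: [0.5286, -0.1507, 0.0919]
tcp_rot: [[0.044, 0.999, 0.002], [0.999, -0.044, -0.003], [-0.003, 0.002, -1.0]]
force: [0.3, -6.5, 4.0]
opening: 0.344
grasp_force: 29.9
time_s: 24.37
position: [0.5285, -0.1507, 0.0919]
tcp_rot: [[0.044, 0.999, 0.002], [0.999, -0.044, -0.003], [-0.002, 0.002, -1.0]]
force: [0.2, -6.6, 4.2]
opening: 0.341
grasp_force: 29.9
top [-0.01    0.1481] [0.1447 0.1478] gap0 0.15811018125897833 gap 0.0030528571322426257 moved 0.154718741771107 [56, 36, 39, 49, 40, 48]
side [-0.0092  0.1494] [   nan 0.1493] gap0 0.15857698010254884 gap nan moved nan [43, 40, 0, 16, 0, 16]
[ 0.52854201 -0.15071815  0.09188414] [ 0.68427787 -6.18048346  4.15194681]
top tube 384 [0.5414 0.0573 0.138 ] [-0.049 -0.999  0.004] mid [0.5414 0.0573 0.138 ] 0.15915848661480392
top board plane 736 [ 0.005 -0.     0.088] 0.09073791168580907
```

View pics/end.png

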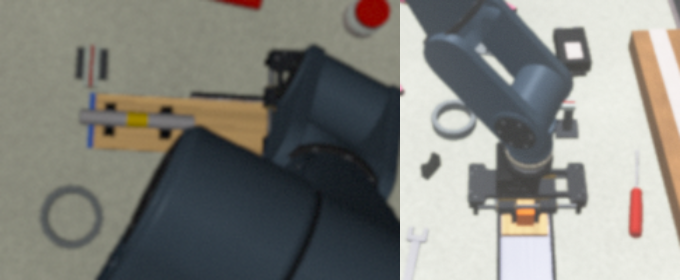

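The top view shows the blue front in line with the red line, at column ~91. The tube is in both saddles, the board lies flat, and the grip block is held.

```bash
python3 -c "
from rig import bot
print(bot.hand_in())"
```

```text
the job is handed in; nothing more can be done
None
```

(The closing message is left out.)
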